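Hang the slide carrier in the staining bath

TASK

Pick up the aluminium slide carrier by its black grip and hang it inside the empty steel staining bath by its own hook, over the blue-topped rail on the bath's near wall. The hook has to sit fully down in the gap of that rail, so rest it lightly on the rail and feel along until it drops in, lower it home and let go. The slides are glass: touch the bath gently throughout, never bang or force the carrier against it, and leave the jar, the beaker and the slide box where they are.

Things in the scene. Friction and masses are not known exactly. Their poses are not given: they have to be found in the camera images.
- carrier: Aluminium slide carrier, about 0.3 kg, stands upright on the bench. Origin: centre of its basket's underside; z up, y along the slides, hook on the -x side. Basket 56 (x) by 84 (y) by 30 mm tall, with glass slides. A stem 4 mm thick (x -32 to -28) and 16 mm wide in y rises to a top bar, 16 mm wide, x -52 to -2, z 88 to 93 mm, that carries grip and hook.
- grip (a point): Centre of the carrier's black grip block, 26 (x) by 18 (y) by 45 mm tall, at x -16, y 0, z 115.5 mm in the carrier's frame (block from z 93 to 138). Pinch it across y from above, firmly (60 N or more); the hook's load tries to turn it in the fingers. Axes as the carrier.
- hook (a point): Middle of the hook slot's ceiling (underside of the top bar), at x -40, y 0, z 88 mm in the carrier's frame; axes as the carrier. The slot opens downward, 16 mm wide in x, between the stem (face at x -32) and the lip (x -52 to -48, 16 mm wide in y), which reaches down to z 66 and then flares outward to z 58 mm.
- bath: Empty open steel bath fixed to the bench, 160 (x) by 240 (y) by 110 mm tall, walls 4 mm thick. Origin: centre of its underside; z up; the blue-topped rail is along the top of the -x wall, the one towards the robot. Hung home, the carrier has its lip outside that wall and its basket inside, about 25 mm clear of the bath's floor, and leans a little (under 0.1 rad).
- rail_mid (a point): Middle of the near wall at the rail's crest: x -78, y 0, z 128 mm in the bath's frame, axes as the bath. The rail is fixed, 10 mm thick, 170 mm long in y, white with a round blue bead on top, crest at z 128. A gap 19.5 mm wide with square ends breaks the bead; its flat floor is at z 118, 10 mm lower. The gap's middle is within 34 mm in y of this point, not measured. Touch down at 15 mm/s or less.
- jar: Bystander: amber glass jar with red cap, 48 mm across, 70 mm tall. Origin at the centre of its underside.
- beaker: Bystander: white beaker, 60 mm across, 65 mm tall. Origin at the centre of its underside.
- slidebox: Bystander: green slide box 100 by 45 by 34 mm. Origin at the centre of its underside.
There are look-alikes about, which are no part of the job. What is shaped like the carrier but brown is not meant.

How it is judged:
By the outcome, as a careful person would: the job done as asked, in the order asked, and still so for the second after the job is handed in, with the robot touching nothing.
It also fails if it takes over 64 s, if anything falls off the work surface, if the arm or the gripper's body presses on something with over 40 N, if the wrist force passes 120 N, or if a joint passes its speed limit or range.

ROBOT

A 6-joint arm with a two-finger parallel gripper is mounted at the origin on the work surface. World frame = base frame: x ahead of the robot, y to its left, z up, the work surface at z = 0. Lengths are in m, angles in degrees, forces in N, time in s.
With the tool pointing down it reaches from about 0.3 to 0.95 m from the base axis. Payload 3.1 kg.
Tool frame: the origin (TCP) lies between the finger pads; the fingertips stand 14 mm ahead of it and the grasp point (between the pads) lies 5 mm behind it (r.finger_overhang is the z of the fingertips in the tool frame, in m); z points along the fingers, y is the line along which they close (so a half turn about z gives the same grasp; the last joint's range is limited). The gripper opens to 85 mm and grips with 20 to 120 N. Pads are 22 mm wide; open, the fingers measure 114 mm over their backs; the gripper's body (76 mm by 85 mm) begins 54 mm behind the grasp point. The pads swing forward as they close: fully open they stand 13 mm farther back than shut.
Start: joints at [67.913, 17.653, 93.61, -0, 68.738, -3.994], TCP at [0.194, 0.594, 0.245] pointing down, gripper open.
Joint ranges: [-175.34, 175.34], [-45.06, 112.39], [2.9, 150.54], [-68.45, 248.45], [3.09, 151.38], [-168.51, 168.51]. Speed limits (degrees/s): [159.86, 159.86, 180, 180, 180, 180].

INTERFACE

Orientations are given as a 3x3 rotation matrix whose columns are the frame's x, y, z axes.
In Python, from rig import r, capture, camera_info gives the robot as it stands. The module is installed in compiled form; this text tells all that it offers.
- The arm moves only by the tool arm_command, never from a script. Its argument "series" is a list that holds one entry, the list of rows, each a list of 5 numbers: the finger opening in mm, from 0 to 85.4, then the shift along the tool's x, y, z in mm, then the turn about the tool's z in rad. In form: [[[claw, dx, dy, dz, roll], ...]]. A call has 1 to 20 rows; each row is the pose to reach, as a shift and turn from the pose commanded when the call began, along the tool's axes at that moment; what a row does not reach only later rows make up. A row lasts 1/8 s, in which the tool goes at most 62.5 mm and 10.7 degrees, less where a joint would pass 70% of its speed; a pose out of reach is approached as far as the arm can. A call with a gripper value outside its range is refused whole. The fingers move at their own pace and stop on an object; "squeeze" is the grip in N (left out, the last holds). Time passes only in rows, so rows that repeat a pose let the fingers close. It gives the time, the measured TCP pose, the force, the opening and the grip force at its end, in the units of the state.
- r.state(): the state, without advancing time (a new reading comes with each control period).
- capture(name): name is "scene" or "top" or "wrist"; returns (picture, depth): 480x640x3 uint8, red, green, blue; 480x640 float32, m along the optical axis (not along the pixel's ray), 0 where there is no reading.
- camera_info(name): a dict with "vertical_fov" (degrees; the focal length in pixels is half the picture's height over the tangent of half this angle, whatever the lens; pixels are square), "cx", "cy" (the principal point, pixels), "k1" (the pictures are not rectified: a ray, as slopes to the right and down, at radius r is drawn at 1 + k1 r^2 times it, then the intrinsics apply), "world_from_camera" (4x4, takes a point from camera to world coordinates). Camera axes: x right, y down, z forward; pixel columns grow to the right and rows downward; lengths in m; the calibration is good to about 2 mm. A picture is of the moment at which its call begins: read the wrist's pose just before it. camera_info takes no time and is no camera call; for the wrist camera it gives the pose at the moment of the call.
- r.job_done(): hands the job in; it is judged then, once.
The state is a dict: "clock": time; "q": joint angles; "qvel": joint speeds; "tau": joint torques, N m; "position": TCP position; "eef_rot": TCP orientation; "force": force on the tool from outside, world axes, zero at the start; "moment": the same for the moment, N m; "opening": opening from 0.0 (shut) to 1.0 (fully open); "grip_force": force on a finger pad.
Only numpy, scipy, OpenCV 4.12 (cv2) and the standard library are available. Lean on these libraries where they do the work, as an engineer would, in place of code of your own. Each camera call takes 0.05 s, during which the arm holds its last target. There are 200 camera calls.

## Working session

There is one attempt and no reset: what is moved stays moved. The work goes in short steps, Python scripts to look and compute and a tool call to move; the robot and the scene stay as the last step left them, time stands still between calls to the robot, and variables do not carry over. Pictures are saved under pics/ and viewed, at most 10 in all, crops included, and the job is handed in when it is done.

Besides the shell and the picture viewer there is one more tool, called after "Request:" as name([rows], argument=value, ...), one row to a line, values as JSON. arm_command: Moves the arm, as the interface text tells. Its arguments: {"type":"object","properties":{"series":{"type":"array","items":{"type":"array","items":{"type":"array","items":{"type":"number"}}}},"squeeze":{"type":"number"}},"required":["series"]}

```bash
mkdir -p pics
cat > h.py <<'E'
import numpy as np, cv2
from rig import r, capture, camera_info
def save(n,p): cv2.imwrite(f'pics/{n}.png',p[:,:,::-1])
def ray(ci,u,v):
    f=240/np.tan(np.radians(ci['vertical_fov'])/2)
    xd=np.stack([(np.asarray(u,float)-ci['cx'])/f,(np.asarray(v,float)-ci['cy'])/f],-1)
    x=xd.copy()
    for _ in range(20): x=xd/(1+ci['k1']*(x**2).sum(-1,keepdims=True))
    return np.concatenate([x,np.ones(x.shape[:-1]+(1,))],-1)
def pts(ci,u,v,d):
    p=ray(ci,u,v)*np.asarray(d)[...,None]; T=np.array(ci['world_from_camera'])
    return p@T[:3,:3].T+T[:3,3]
def onz(ci,u,v,z):
    T=np.array(ci['world_from_camera']); d=ray(ci,u,v)@T[:3,:3].T
    return T[:3,3]+d*((z-T[2,3])/d[...,2])[...,None]
def cloud(ci,D):
    v,u=np.mgrid[:480,:640]; return pts(ci,u,v,D)
E
python3 - <<'E'
from h import *
for n in ['scene','top']:
    ci=camera_info(n); P,D=capture(n); save(n,P); np.savez(n,P=P,D=D)
    print(n,{k:np.round(v,3).tolist() for k,v in ci.items()})
s=r.state(); print({k:np.round(v,3).tolist() for k,v in s.items()}, r.finger_overhang)
E
```

```text
scene {'vertical_fov': 45.865, 'cx': 309.339, 'cy': 236.077, 'k1': -0.006, 'world_from_camera': [[0.791, 0.462, -0.401, 1.044], [0.612, -0.588, 0.53, -0.657], [0.009, -0.665, -0.747, 1.017], [0.0, 0.0, 0.0, 1.0]]}
top {'vertical_fov': 45.082, 'cx': 316.375, 'cy': 246.636, 'k1': -0.144, 'world_from_camera': [[-0.011, -0.977, 0.211, 0.299], [-1.0, 0.009, -0.006, 0.009], [0.004, -0.211, -0.978, 1.223], [0.0, 0.0, 0.0, 1.0]]}
{'clock': 0.1, 'q': [67.913, 17.702, 93.683, 0.0, 68.741, -3.994], 'qvel': [0.01, -0.045, -0.191, 0.042, 0.02, -0.061], 'tau': [-0.0, -41.641, -27.764, -0.0, 0.004, -0.0], 'position': [0.194, 0.593, 0.244], 'eef_rot': [[-0.951, 0.311, -0.001], [0.311, 0.951, -0.002], [0.0, -0.002, -1.0]], 'force': [-0.919, -0.453, -0.148], 'moment': [-0.007, 0.02, 0.009], 'grip_force': 0.0, 'opening': 0.996} 0.014
```

View pics/scene.png

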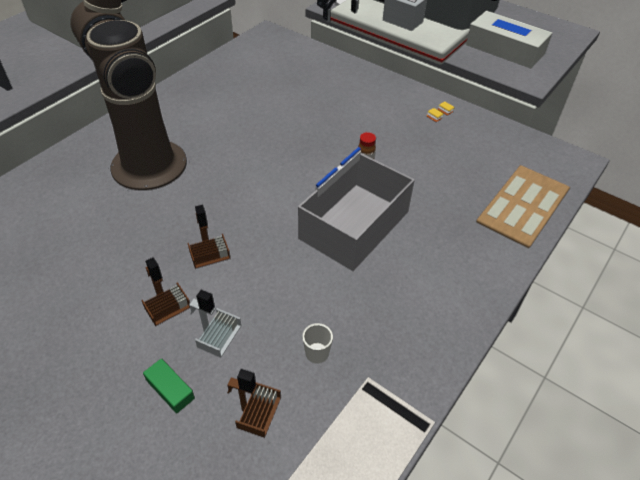

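View pics/top.png

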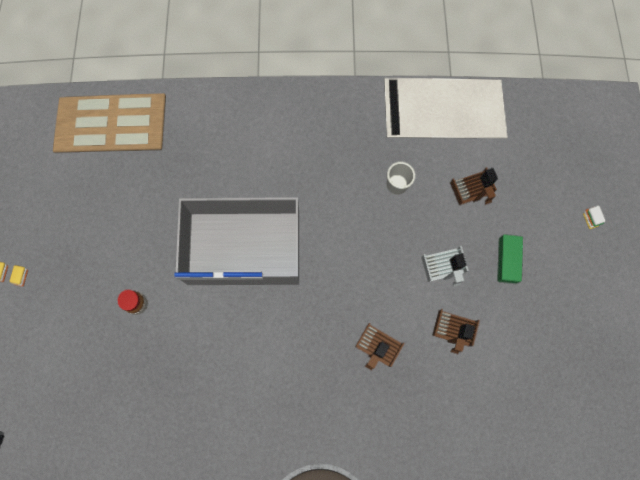

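The wanted carrier is the silver one: scene (218,330), top (447,264). The look-alikes are brown, at scene (208,245), (165,300), (258,405) and top (380,345), (457,330), (474,186). The bath rail is blue in the top view at (176–262, 275), with a white break near (218,275). The jar is at (130,300), the beaker at (400,178) and the slide box at (511,258).

Run:
```python
from h import *
for n in ['top','scene']:
    ci=camera_info(n); Z=np.load(n+'.npz'); P,D=Z['P'].astype(int),Z['D']; W=cloud(ci,D)
    R,G,B=P[...,0],P[...,1],P[...,2]
    box=(slice(240,290),slice(420,475)) if n=='top' else (slice(285,358),slice(185,245))
    m=np.zeros(D.shape,bool); m[box]=True; m&=D>0
    blk=m&(P.max(-1)<45)
    for name,k,lo,hi in [('griptop',blk,.130,.15),('basket/silver',m&(P.min(-1)>110),.015,.04),('bar',m&(P.min(-1)>90),.08,.1)]:
        k=k&(W[...,2]>lo)&(W[...,2]<hi); q=W[k]
        if len(q)<5: print(n,name,len(q)); continue
        rc=cv2.minAreaRect((q[:,:2]*1000).astype(np.float32))
        print(n,name,len(q),q.mean(0).round(4),'rect',np.round(rc[0],1),np.round(rc[1],1),round(rc[2],1))
    bl=(B>120)&(R<80)&(G<120)&(D>0)&(abs(W[...,0]-.5)<.5)&(W[...,2]>.1)&(W[...,2]<.15)
    v,u=np.nonzero(bl); q=W[bl]; print(n,'rail blue',len(q),q.mean(0).round(4),u.min(),u.max(),v.min(),v.max())
    rc=cv2.minAreaRect((q[:,:2]*1000).astype(np.float32)); print(rc); print(cv2.boxPoints(rc).round(0).tolist())
    pp=onz(ci,u,v,.127); c=pp[:,:2].mean(0); U,S,Vt=np.linalg.svd(pp[:,:2]-c); d=Vt[0]*np.sign(Vt[0][1]); t=np.sort((pp[:,:2]-c)@d); g=np.diff(t); i=g.argmax(); print('dir',d.round(4),'ends',(c+d*t[0]).round(4),(c+d*t[-1]).round(4),'gap',g[i],(c+d*(t[i]+t[i+1])/2).round(4))
    # bath top rim
    k=(abs(W[...,2]-.110)<.004)&(W[...,0]>.3)&(W[...,0]<.8)&(W[...,1]>0)&(W[...,1]<.4)&(P.max(-1)-P.min(-1)<25); q=W[k]
    rc=cv2.minAreaRect((q[:,:2]*1000).astype(np.float32)); print('bath',rc)
ci=camera_info('top');P=np.load('top.npz')['P'];S=np.load('scene.npz')['P']
a=cv2.resize(P[235:290,415:480],(390,330),interpolation=cv2.INTER_CUBIC); b=cv2.resize(S[280:360,180:250],(350,400),interpolation=cv2.INTER_CUBIC); c=cv2.resize(P[262:290,170:270],(600,168),interpolation=cv2.INTER_CUBIC)
o=np.zeros((580,760,3),np.uint8); o[:330,:390]=a; o[:400,400:750]=b; o[405:573,:600]=c; save('crop1',o)
```

```text
top griptop 100 [ 0.5019 -0.2736  0.1379] rect [ 502.4 -274.1] [23.4 15.5] 15.5
top basket/silver 319 [ 0.5195 -0.2611  0.0275] rect [ 519.  -271.6] [57.5 86.5] 12.8
top bar 104 [ 0.4809 -0.2798  0.0929] rect [ 493.2 -278.2] [51.1 17.2] 13.0
top rail blue 301 [0.4818 0.1918 0.1277] 175 261 273 276
((481.8032531738281, 192.24595642089844), (167.0795440673828, 7.545064926147461), 89.7277603149414)
[[478.0, 109.0], [485.0, 109.0], [486.0, 276.0], [478.0, 276.0]]
dir [0.0078 1.    ] ends [0.4813 0.1088] [0.4826 0.276 ] gap 0.0231735729068472 [0.4819 0.1919]
bath ((559.6050415039062, 159.79116821289062), (164.6339111328125, 240.56942749023438), 0.013753416016697884)
scene griptop 126 [ 0.5081 -0.2773  0.1365] rect [ 506.8 -276.6] [25.8 18.7] 17.2
scene basket/silver 424 [ 0.5229 -0.2754  0.0241] rect [ 521.8 -271.5] [56.7 86.5] 12.6
scene bar 75 [ 0.4898 -0.2809  0.0923] rect [ 495.3 -278.8] [51.7 18.1] 10.8
scene rail blue 126 [0.4849 0.1894 0.1274] 316 359 148 184
((484.8058166503906, 190.8428955078125), (167.68313598632812, 9.661659240722656), 89.3935775756836)
[[479.0, 107.0], [489.0, 107.0], [491.0, 275.0], [481.0, 275.0]]
dir [0.004 1.   ] ends [0.4843 0.1087] [0.485  0.2755] gap 0.02175873751756091 [0.4846 0.1923]
bath ((563.083251953125, 159.10134887695312), (245.43080139160156, 163.72027587890625), 89.0799560546875)
```

View pics/crop1.png

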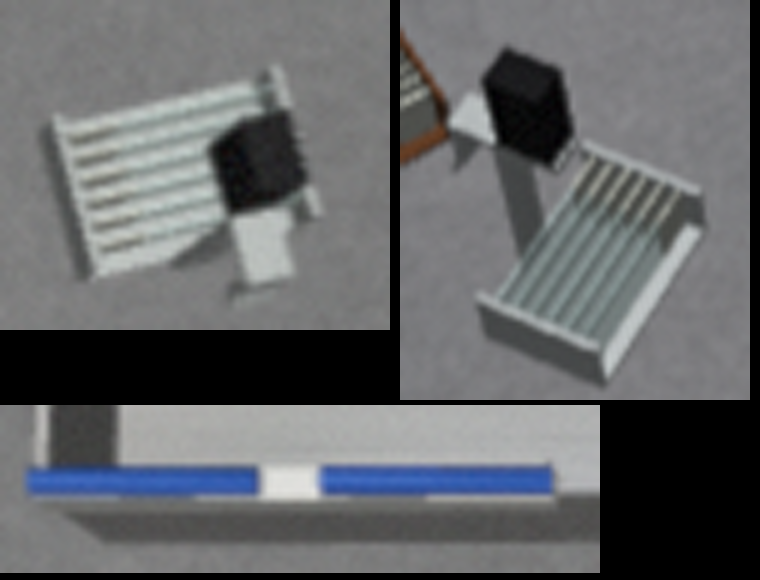

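The crops confirm the silver carrier: its yaw is about 13° and its grip is at about (0.505, -0.275). The rail gap shows as a white break at about (0.483, 0.192). I'll move above the grip.

Request:
arm_command([
  [[85,-30,-40,0,-0.03],[85,-75,-95,0,-0.08],[85,-566,-729,0,-0.543],[85,-566,-729,0,-0.543],[85,-566,-729,0,-0.543],[85,-566,-729,0,-0.543],[85,-566,-729,0,-0.543],[85,-566,-729,0,-0.543],[85,-566,-729,0,-0.543],[85,-566,-729,0,-0.543],[85,-566,-729,0,-0.543],[85,-566,-729,0,-0.543],[85,-566,-729,0,-0.543],[85,-566,-729,0,-0.543],[60,-566,-729,0,-0.543],[60,-566,-729,0,-0.543],[60,-566,-729,0,-0.543],[60,-566,-729,0,-0.543],[60,-566,-729,0,-0.543],[60,-566,-729,0,-0.543]],
], squeeze=100)

```text
clock: 2.6
position: [0.5058, -0.2737, 0.2456]
eef_rot: [[-0.974, -0.227, 0.0], [-0.227, 0.974, -0.0], [-0.0, -0.0, -1.0]]
force: [0.0, 0.1, -0.8]
opening: 0.696
grip_force: 0.0
```

Run:
```python
from h import *
s=r.state(); print({k:np.round(s[k],4).tolist() for k in ['clock','q','position','eef_rot','force','opening']})
ci=camera_info('wrist'); P,D=capture('wrist'); save('w1',P); print({k:np.round(v,3).tolist() for k,v in ci.items()})
W=cloud(ci,D); m=(P.max(-1)<50)&(D>0)&(abs(W[...,2]-.138)<.006)&(np.hypot(W[...,0]-.505,W[...,1]+.275)<.03)
q=W[m]; print(len(q))
if len(q)>10: print(q.mean(0), cv2.minAreaRect((q[:,:2]*1000).astype(np.float32)))
```

```text
{'clock': 2.6, 'q': [-32.76, 12.1605, 100.4916, 0.0023, 67.3227, -135.8531], 'position': [0.5058, -0.2737, 0.2456], 'eef_rot': [[-0.974, -0.2265, 0.0004], [-0.2265, 0.974, -0.0002], [-0.0003, -0.0003, -1.0]], 'force': [0.0392, 0.0668, -0.7904], 'opening': 0.6958}
{'vertical_fov': 66.874, 'cx': 313.878, 'cy': 239.577, 'k1': -0.007, 'world_from_camera': [[-0.228, 0.93, 0.289, 0.431], [0.974, 0.218, 0.067, -0.291], [-0.001, 0.296, -0.955, 0.373], [0.0, 0.0, 0.0, 1.0]]}
886
[ 0.50261385 -0.2756544   0.13632968] ((503.1805725097656, -275.56243896484375), (25.17769432067871, 17.25490951538086), 13.284223556518555)
```

View pics/w1.png

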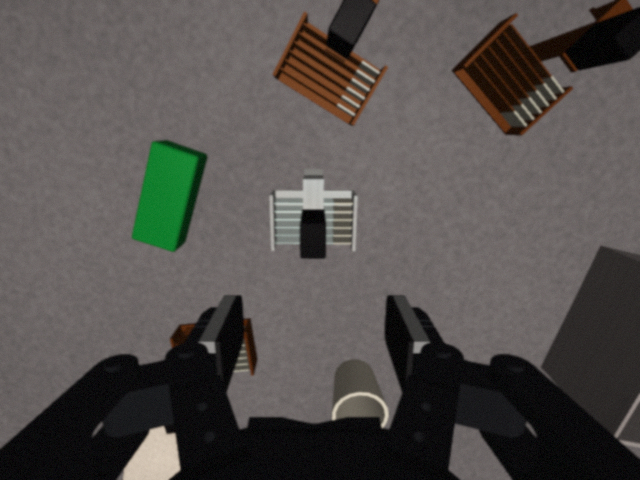

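The wrist view shows the silver carrier centred at (313,225) with its grip at (313,235) and nothing else close by. The grip top measures (0.503, -0.2756) at 13.3° yaw, which agrees with the other views. I'll descend and grip.

Request:
arm_command([
  [[60,2,-1.5,30,0],[60,2,-1.5,70,0],[60,2,-1.5,100,0],[60,2,-1.5,120,0],[60,2,-1.5,130,0],[60,2,-1.5,136,0],[60,2,-1.5,136,0],[30,2,-1.5,136,0],[24,2,-1.5,136,0],[20,2,-1.5,136,0],[10,2,-1.5,136,0],[0,2,-1.5,136,0],[0,2,-1.5,136,0],[0,2,-1.5,136,0],[0,2,-1.5,136,0],[0,2,-1.5,136,0]],
], squeeze=100)

```text
clock: 4.65
position: [0.5042, -0.2763, 0.1097]
eef_rot: [[-0.974, -0.225, -0.0], [-0.225, 0.974, 0.0], [-0.0, 0.0, -1.0]]
force: [-0.9, 3.7, 4.8]
opening: 0.195
grip_force: 97.8
```

Request:
arm_command([
  [[0,2,0,-3,0],[0,2,0,-15,0],[0,2,0,-40,0],[0,2,0,-75,0],[0,2,0,-110,0],[0,2,0,-145,0],[0,2,0,-168,0],[0,2,0,-178,0],[0,2,0,-180,0],[0,2,0,-180,0]],
], squeeze=110)

```text
clock: 5.9
position: [0.5015, -0.2766, 0.2879]
eef_rot: [[-0.974, -0.225, -0.002], [-0.225, 0.974, 0.001], [0.002, 0.002, -1.0]]
force: [-1.0, 0.2, -3.2]
opening: 0.194
grip_force: 107.4
```

Request:
arm_command([
  [[0,-3,10,0,0.005],[0,-10,35,0,0.02],[0,-18,70,0,0.04],[0,-27,110,0,0.06],[0,-37,150,0,0.08],[0,-47,190,0,0.1],[0,-56,230,0,0.12],[0,-66,270,0,0.14],[0,-76,310,0,0.16],[0,-86,350,0,0.18],[0,-95,385,0,0.2],[0,-102,415,0,0.22],[0,-106,435,0,0.23],[0,-108,443,0,0.232],[0,-108,443.5,0,0.232],[0,-108,443.5,0,0.232],[0,-108,443.5,0,0.232]],
])

```text
clock: 8.02
position: [0.5075, 0.1786, 0.2892]
eef_rot: [[-1.0, 0.006, -0.0], [0.006, 1.0, -0.0], [0.0, -0.0, -1.0]]
force: [-0.4, -1.3, -2.7]
opening: 0.201
grip_force: 107.7
```

Run:
```python
from h import *
s=r.state(); print({k:np.round(s[k],4).tolist() for k in ['clock','q','position','eef_rot','force','moment']})
ci=camera_info('wrist'); P,D=capture('wrist'); save('w2',P); np.savez('w2',P=P,D=D,T=ci['world_from_camera'])
```

```text
{'clock': 8.025, 'q': [14.7628, 5.7762, 102.6691, -0.0169, 71.5647, -74.8959], 'position': [0.5075, 0.1786, 0.2892], 'eef_rot': [[-1.0, 0.0059, -0.0001], [0.0059, 1.0, -0.0003], [0.0001, -0.0003, -1.0]], 'force': [-0.4239, -1.3457, -2.6563], 'moment': [0.086, -0.0367, 0.0041]}
```

View pics/w2.png

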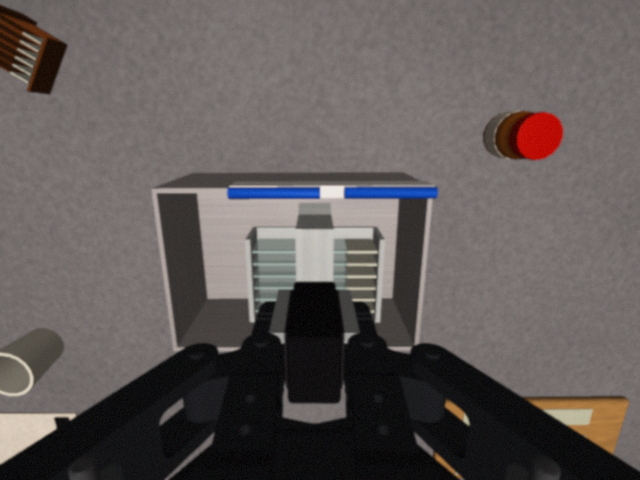

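The wrist view shows the held carrier's bar at columns 297–333, with its lip end near rows 204–228. The rail is below it at row 192, and its white gap is at about columns 320–344. Next I'll measure both in this one image.

Run:
```python
from h import *
ci=camera_info('wrist'); Z=np.load('w2.npz'); P,D=Z['P'].astype(int),Z['D']; W=cloud(ci,D)
R,G,B=P[...,0],P[...,1],P[...,2]
bl=(B>100)&(R<80)&(G<120); v,u=np.nonzero(bl); print('blue px',u.min(),u.max(),v.min(),v.max())
pp=onz(ci,u,v,.126); q=W[bl&(D>0)]; print('depth mean',q.mean(0).round(4),'plane mean',pp.mean(0).round(4))
t=np.sort(pp[:,1]);g=np.diff(t);i=g.argmax();print('ends',t[0],t[-1],'gap',g[i],(t[i]+t[i+1])/2, 'slope',np.polyfit(pp[:,1],pp[:,0],1))
# bar by depth
k=(abs(W[...,2]-.2725)<.006)&(D>0)&(W[...,0]<.506)&(P.min(-1)>70)
vv,uu=np.nonzero(k); q=W[k]; print('bar',len(q),q.mean(0).round(4),uu.min(),uu.max(),vv.min(),vv.max(),cv2.minAreaRect((q[:,:2]*1000).astype(np.float32)))
print('x range',np.percentile(q[:,0],[0,1,99,100]).round(4),'y',np.percentile(q[:,1],[0,1,99,100]).round(4),'z by x',np.polyfit(q[:,0],q[:,2],1).round(4))
# column profile below: depth/z along column 315
for r_ in range(196,285,4): print(r_,W[r_,315].round(4),P[r_,315])
```

```text
blue px 228 437 187 198
depth mean [0.4816 0.195  0.1255] plane mean [0.4815 0.1949 0.126 ]
ends 0.10892863354588436 0.2775655136041717 gap 0.021659316512375543 0.1924200433453559 slope [3.03132456e-05 4.81464601e-01]
bar 2144 [0.4828 0.1783 0.2712] 278 349 225 290 ((483.72698974609375, 178.2271728515625), (29.666921615600586, 25.44802474975586), 89.72876739501953)
x range [0.471  0.4713 0.4961 0.4965] y [0.1633 0.1684 0.1864 0.193 ] z by x [0.054  0.2452]
196 [0.4846 0.1792 0.1246] [ 19  73 173]
200 [0.5117 0.1793 0.0021] [183 173 173]
204 [0.4677 0.179  0.2388] [139 138 132]
208 [0.4694 0.179  0.2405] [140 137 133]
212 [0.4707 0.179  0.2438] [137 135 130]
216 [0.4714 0.1789 0.2492] [83 80 78]
220 [0.4712 0.1789 0.2574] [74 74 71]
224 [0.4715 0.1789 0.2634] [80 78 73]
228 [0.4715 0.1789 0.2699] [113 111 108]
232 [0.4733 0.1789 0.2696] [200 197 192]
236 [0.4746 0.1789 0.2713] [198 196 192]
240 [0.4764 0.1789 0.2712] [198 195 191]
244 [0.4782 0.1789 0.2711] [193 193 187]
248 [0.4799 0.1789 0.2713] [196 194 188]
252 [0.4816 0.1789 0.2713] [194 192 187]
256 [0.4834 0.1789 0.2714] [195 192 187]
260 [0.485  0.1788 0.272 ] [191 189 185]
264 [0.4869 0.1788 0.2718] [195 193 188]
268 [0.4887 0.1788 0.2717] [194 191 184]
272 [0.4907 0.1788 0.2714] [190 189 183]
276 [0.4926 0.1788 0.2713] [194 193 187]
280 [0.4947 0.1788 0.2707] [176 175 170]
284 [0.494  0.1788 0.2767] [8 7 6]
```

The slot centre is at x 0.4833 and the rail at about 0.4817, so I'll shift 1.7 mm toward the robot. The gap is about 13.5 mm to +y of the bar. I'll come down partway, clear of the rail, and look again.

Request:
arm_command([
  [[0,1,-3,3,0],[0,1.7,-5,15,0],[0,1.7,-5,35,0],[0,1.7,-5,55,0],[0,1.7,-5,72,0],[0,1.7,-5,85,0],[0,1.7,-5,92,0],[0,1.7,-5,95,0],[0,1.7,-5,95,0],[0,1.7,-5,95,0],[0,1.7,-5,95,0]],
])

```text
clock: 9.45
position: [0.5062, 0.1745, 0.1948]
eef_rot: [[-1.0, 0.005, 0.001], [0.005, 1.0, 0.0], [-0.001, 0.0, -1.0]]
force: [0.1, 0.6, -3.4]
opening: 0.199
grip_force: 107.8
```

```bash
cat > m.py <<'E'
from h import *
import sys
n=sys.argv[1]
s=r.state(); print({k:np.round(s[k],4).tolist() for k in ['clock','position','force','moment']})
ci=camera_info('wrist'); P,D=capture('wrist'); save(n,P); W=cloud(ci,D); P=P.astype(int)
R,G,B=P[...,0],P[...,1],P[...,2]
bl=(B>100)&(R<80)&(G<120); v,u=np.nonzero(bl); pp=onz(ci,u,v,.126)
t=np.sort(pp[:,1]);g=np.diff(t);i=g.argmax();print('rail x',pp[:,0].mean(),W[bl&(D>0)].mean(0).round(4),'ends',t[0],t[-1],'gap',g[i],(t[i]+t[i+1])/2)
for r_ in range(180,290,4): print(r_,W[r_,315].round(4),P[r_,315])
for r_ in (240,255,270):
    k=np.nonzero((P[r_,270:360].min(-1)>150)&(abs(W[r_,270:360,2]-(s['position'][2]-.0172))<.006))[0]
    if len(k): print('bar y',W[r_,270+k[0],1],W[r_,270+k[-1],1],W[r_,270+k[0],2])
E
python3 m.py w3
```

```text
{'clock': 9.45, 'position': [0.5062, 0.1745, 0.1948], 'force': [0.0605, 0.5757, -3.3889], 'moment': [0.0248, 0.0236, 0.0124]}
rail x 0.48127996089517683 [0.4814 0.1968 0.1256] ends 0.10871323337312987 0.2776675212376551 gap 0.037128225164098166 0.18395306029484587
180 [ 0.4748  0.1752 -0.0008] [127 120 119]
184 [ 0.4783  0.1751 -0.001 ] [127 120 120]
188 [0.48   0.1751 0.0108] [75 69 66]
192 [0.4802 0.1751 0.0297] [71 67 67]
196 [0.4801 0.175  0.048 ] [77 70 65]
200 [0.4801 0.175  0.0638] [78 72 69]
204 [0.4668 0.1748 0.1422] [138 137 130]
208 [0.4678 0.1748 0.147 ] [143 142 135]
212 [0.4692 0.1748 0.1496] [144 139 137]
216 [0.4697 0.1748 0.1559] [88 84 81]
220 [0.4696 0.1747 0.1636] [83 84 78]
224 [0.4699 0.1747 0.1698] [83 81 79]
228 [0.4699 0.1747 0.1762] [128 127 124]
232 [0.4714 0.1747 0.177 ] [205 201 196]
236 [0.4733 0.1747 0.1763] [205 202 196]
240 [0.4747 0.1747 0.1774] [201 199 194]
244 [0.4764 0.1747 0.1776] [203 201 196]
248 [0.4789 0.1747 0.1754] [201 197 192]
252 [0.4802 0.1747 0.1769] [201 200 195]
256 [0.4821 0.1747 0.1767] [202 198 195]
260 [0.4838 0.1747 0.1768] [199 196 191]
264 [0.4857 0.1747 0.1767] [199 196 190]
268 [0.4873 0.1747 0.1773] [198 197 189]
272 [0.4891 0.1747 0.1774] [200 197 192]
276 [0.4916 0.1747 0.1759] [200 196 192]
280 [0.4935 0.1746 0.1759] [175 175 168]
284 [0.4931 0.1746 0.1809] [11  2  9]
288 [0.4925 0.1746 0.1862] [4 2 9]
bar y 0.16629353633220548 0.18173509854586958 0.1763049484845471
bar y 0.1661431008791433 0.18190942285780734 0.17587528805800431
bar y 0.16644356935926602 0.1819679103456549 0.17584172797427497
```

View pics/w3.png

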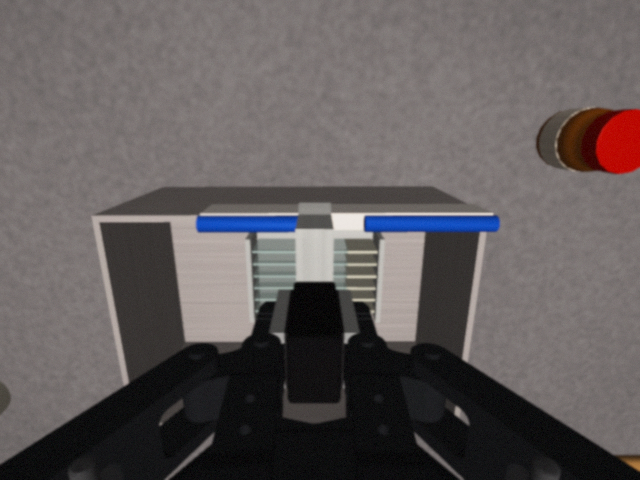

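The slot (0.4819) lines up with the rail (0.4813). The bar centre is at y 0.174 and the gap at y 0.1924. I'll go down to just above the rail.

Request:
arm_command([
  [[0,0.5,0,3,0],[0,0.5,0,8,0],[0,0.5,0,13,0],[0,0.5,0,18,0],[0,0.5,0,23,0],[0,0.5,0,28,0],[0,0.5,0,32,0],[0,0.5,0,35,0],[0,0.5,0,37,0],[0,0.5,0,38,0],[0,0.5,0,38,0],[0,0.5,0,38,0]],
])

```text
clock: 11.0
position: [0.5054, 0.1745, 0.1564]
eef_rot: [[-1.0, 0.005, 0.0], [0.005, 1.0, 0.0], [-0.0, 0.0, -1.0]]
force: [0.5, 0.2, -3.4]
opening: 0.2
grip_force: 107.8
```

Next, a slow touchdown at 6–8 mm/s.

Request:
arm_command([
  [[0,0,0,1,0],[0,0,0,2,0],[0,0,0,3,0],[0,0,0,4,0],[0,0,0,4.5,0],[0,0,0,4.5,0]],
])

```text
clock: 11.75
position: [0.5052, 0.1744, 0.1517]
eef_rot: [[-1.0, 0.005, -0.0], [0.005, 1.0, -0.0], [0.0, -0.0, -1.0]]
force: [0.6, 0.3, -2.8]
opening: 0.198
grip_force: 107.8
```

Request:
arm_command([
  [[0,0,0,0.5,0],[0,0,0,1,0],[0,0,0,1,0]],
])

```text
clock: 12.12
position: [0.5052, 0.1744, 0.1507]
eef_rot: [[-1.0, 0.005, -0.0], [0.005, 1.0, -0.0], [0.0, -0.0, -1.0]]
force: [-1.1, -0.2, -2.5]
opening: 0.198
grip_force: 107.8
```

Request:
arm_command([
  [[0,0,0,0.4,0],[0,0,0,0.8,0],[0,0,0,0.8,0]],
])

```text
clock: 12.5
position: [0.5052, 0.1744, 0.1499]
eef_rot: [[-1.0, 0.005, -0.0], [0.005, 1.0, -0.0], [0.0, -0.0, -1.0]]
force: [0.4, -0.2, -3.0]
opening: 0.195
grip_force: 107.8
```

Request:
arm_command([
  [[0,0,0,0.4,0],[0,0,0,0.8,0],[0,0,0,0.8,0]],
])

```text
clock: 12.88
position: [0.5054, 0.1745, 0.1495]
eef_rot: [[-1.0, 0.005, 0.0], [0.005, 1.0, 0.0], [-0.0, 0.0, -1.0]]
force: [-0.1, -0.2, -0.1]
opening: 0.2
grip_force: 107.9
```

Contact: the rail now carries about 3 N, with the TCP at z 0.1495. I'll add a slight press and slide toward the gap.

Request:
arm_command([
  [[0,0,0,0.3,0],[0,0,1,0.4,0],[0,0,2,0.4,0],[0,0,3,0.4,0],[0,0,4,0.4,0],[0,0,5,0.4,0],[0,0,6,0.4,0],[0,0,7,0.4,0],[0,0,8,0.4,0],[0,0,9,0.4,0],[0,0,10,0.4,0],[0,0,11,0.4,0],[0,0,12,0.4,0],[0,0,13,0.4,0],[0,0,14,0.4,0],[0,0,14,0.4,0]],
])

```text
clock: 14.88
position: [0.5058, 0.1887, 0.1491]
eef_rot: [[-1.0, 0.005, 0.001], [0.005, 1.0, 0.0], [-0.001, 0.0, -1.0]]
force: [0.9, -4.0, 3.2]
opening: 0.194
grip_force: 108.7
```

Request:
arm_command([
  [[0,0,0.6,0,0],[0,0,1.2,0,0],[0,0,1.8,0,0],[0,0,1.8,0,0]],
])

```text
clock: 15.38
position: [0.5055, 0.1905, 0.1487]
eef_rot: [[-1.0, 0.005, 0.0], [0.005, 1.0, 0.001], [-0.0, 0.001, -1.0]]
force: [1.1, -3.0, 2.3]
opening: 0.194
grip_force: 108.7
```

Request:
arm_command([
  [[0,0,0.5,0,0],[0,0,1,0,0],[0,0,1,0,0]],
])

```text
clock: 15.75
position: [0.5044, 0.1916, 0.1478]
eef_rot: [[-1.0, 0.005, -0.002], [0.005, 1.0, 0.0], [0.002, 0.0, -1.0]]
force: [-0.3, -0.5, -3.4]
opening: 0.197
grip_force: 107.6
```

The force is back to the carrier's bare weight and z has dropped, so the hook is in the gap. I'll centre by about 0.7 mm and lower it.

Request:
arm_command([
  [[0,0,0.4,0.5,0],[0,0,0.7,1.5,0],[0,0,0.7,2.5,0],[0,0,0.7,3.5,0],[0,0,0.7,4.5,0],[0,0,0.7,5.5,0],[0,0,0.7,6,0],[0,0,0.7,6,0]],
])

```text
clock: 16.75
position: [0.5054, 0.1919, 0.1427]
eef_rot: [[-1.0, 0.005, -0.0], [0.005, 1.0, -0.0], [0.0, -0.0, -1.0]]
force: [0.1, 0.4, -2.5]
opening: 0.2
grip_force: 107.6
```

Request:
arm_command([
  [[0,0,0,0.7,0],[0,0,0,1.4,0],[0,0,0,2,0],[0,0,0,2.5,0],[0,0,0,2.5,0]],
])

```text
clock: 17.38
position: [0.5053, 0.1919, 0.1402]
eef_rot: [[-1.0, 0.005, -0.0], [0.005, 1.0, -0.0], [0.0, -0.0, -1.0]]
force: [-0.1, -0.7, -2.6]
opening: 0.198
grip_force: 107.6
```

Request:
arm_command([
  [[0,0,0,0.4,0],[0,0,0,0.8,0],[0,0,0,0.8,0]],
])

```text
clock: 17.75
position: [0.5054, 0.1919, 0.1396]
eef_rot: [[-1.0, 0.005, 0.0], [0.005, 1.0, -0.0], [-0.0, -0.0, -1.0]]
force: [-1.3, -0.4, -1.9]
opening: 0.198
grip_force: 107.7
```

Request:
arm_command([
  [[0,0,0,0.4,0],[0,0,0,0.4,0]],
], squeeze=100)

```text
clock: 18.0
position: [0.5055, 0.1919, 0.1396]
eef_rot: [[-1.0, 0.005, 0.0], [0.005, 1.0, -0.0], [-0.0, -0.0, -1.0]]
force: [-1.4, -0.3, 2.7]
opening: 0.199
grip_force: 107.9
```

The hook is seated: z is 10 mm below the crest contact and the rail is carrying the load. I'll release gently.

Request:
arm_command([
  [[15,0,0,0,0],[17,0,0,0,0],[18,0,0,0,0],[19,0,0,0,0],[20,0,0,0,0],[22,0,0,0,0],[25,0,0,0,0],[30,0,0,0,0],[35,0,0,0,0],[40,0,0,0,0],[44,0,0,0,0],[44,0,0,0,0]],
], squeeze=20)

```text
clock: 19.5
position: [0.5054, 0.1919, 0.1391]
eef_rot: [[-1.0, 0.005, -0.0], [0.005, 1.0, -0.0], [0.0, -0.0, -1.0]]
force: [-0.6, 0.2, 0.2]
opening: 0.518
grip_force: 0.0
```

Run:
```python
from h import *
s=r.state(); print({k:np.round(s[k],4).tolist() for k in ['clock','position','force','opening','grip_force']})
P,D=capture('wrist'); S,_=capture('scene'); o=np.zeros((480,800,3),np.uint8); o[:,:400]=P[:,120:520]; o[:400,400:]=cv2.resize(S[130:290,280:440],(400,400),interpolation=cv2.INTER_CUBIC); save('rel',o)
```

```text
{'clock': 19.5, 'position': [0.5054, 0.1919, 0.1391], 'force': [-0.5526, 0.1593, 0.2271], 'opening': 0.5185, 'grip_force': 0.0}
```

View pics/rel.png

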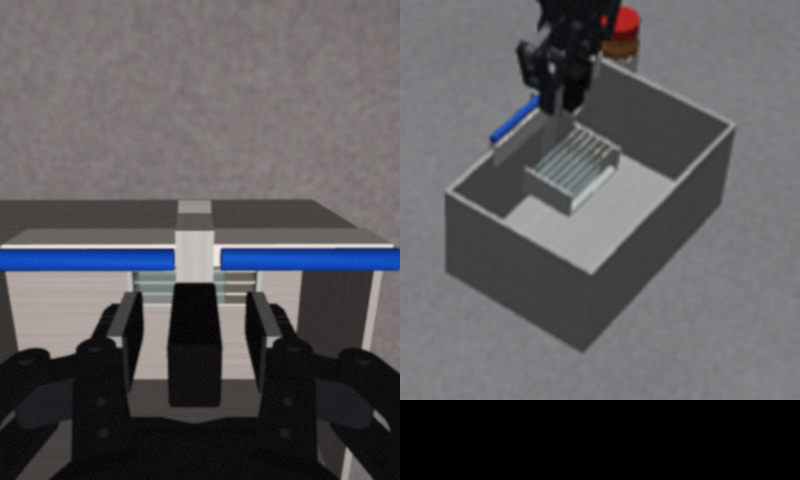

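The view shows the bar (columns 177–213) down in the gap between the two blue beads, the basket hanging inside the bath, and the pads clear of the grip. I'll retreat straight up.

Request:
arm_command([
  [[44,0,0,-3,0],[44,0,0,-10,0],[44,0,0,-20,0],[44,0,0,-35,0],[44,0,0,-55,0],[44,0,0,-80,0],[44,0,0,-110,0],[44,0,0,-135,0],[44,0,0,-150,0],[44,0,0,-150,0],[44,0,0,-150,0],[44,0,0,-150,0],[44,0,0,-150,0],[44,0,0,-150,0]],
])

```text
clock: 21.35
position: [0.5052, 0.1919, 0.2885]
eef_rot: [[-1.0, 0.005, -0.001], [0.005, 1.0, -0.0], [0.001, -0.0, -1.0]]
force: [-0.7, 0.2, 0.6]
opening: 0.518
grip_force: 0.0
```

Run:
```python
from h import *
ci=camera_info('wrist'); P,D=capture('wrist'); S,_=capture('scene'); W=cloud(ci,D)
o=np.zeros((480,800,3),np.uint8); o[:,:400]=P[:,120:520]; o[:400,400:]=cv2.resize(S[130:290,280:440],(400,400),interpolation=cv2.INTER_CUBIC); save('fin',o)
m=(P.min(-1)>90)&(abs(W[...,1]-.192)<.012)&(W[...,0]<.495)&(W[...,0]>.465)&(W[...,2]>.11)&(W[...,2]<.135); q=W[m]
print(len(q),np.median(q,0).round(4),np.polyfit(q[:,0],q[:,2],1).round(4))
```

```text
671 [0.4801 0.1923 0.1217] [-0.0275  0.1345]
```

View pics/fin.png

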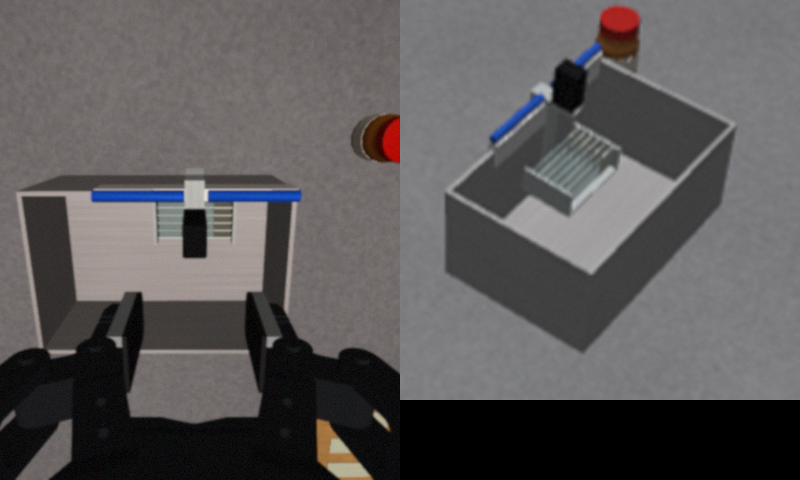

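The carrier hangs level in the gap. Its bar top is at z 0.122, against an expected 0.123, and its basket is inside the bath with the arm clear. I'll hand it in.

```bash
python3 -c "
from rig import r
print(r.job_done())"
```

```text
the job is handed in; nothing more can be done
None
```

The slide carrier hangs by its hook, fully down in the gap of the blue-topped rail, with its basket inside the bath and the gripper clear; the job was handed in at about 21 s, and no move touched the jar, beaker or slide box.

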